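Swing the locked magnifier over the jigsaw tray

TASK

Swing the magnifier round so that its lens stands over the tray of jigsaw pieces: pull up the spring-loaded lock knob on its swivel, turn the arm one stop towards the tray, and let the pin snap fully home in the next hole so that the arm is locked there. Swing it gently, do not force the arm once it has locked, and leave the other things on the table where they are.

Things in the scene. Friction and masses are not known exactly. Their poses are not given: they have to be found in the camera images.
- stand: the magnifier's fixed white foot (180 mm across), steel post and on it a steel index plate: level disc 150 mm across, upper face 160 mm above the table. Origin: on the table under the post's axis, about which the arm swivels; z up. The plate has five 11 mm holes with brass rims on a 60 mm radius, 36 to 46 degrees apart, not evenly; the arm starts in the middle one. Hub 52 mm across, top at 200 mm
- swivel (a joint): angle of the arm (rad) about the stand's axis, positive counter-clockwise from above. Starts in the middle hole at about 0, the arm along the stand's -x; the next hole is 0.63 to 0.80 away on either side and has to be felt for. In a hole the arm is locked but for 0.025 of play either way. Pin out, it turns with a light drag (0.1 to 0.2 N m; 0.4 with the pin on the plate) and stays where left
- plunger (a joint): lift of the spring plunger (m): 0 with the pin fully home in a hole, 0.012 with its flat tip on the plate between holes, 0.018 at most. The spring pulls down with 10 N at 0 and 17 N at 0.016. The 8 mm pin turns with the arm; let go off a hole, it rides on the plate as the arm is pushed on, and snaps down by itself, stopping the arm, when within 1.5 mm of a hole's middle
- knob (a point): middle of the plunger's round black knob, on the arm 60 mm from the swivel's axis, 232 mm above the table when the pin is home. 35 mm across, 23 mm high, on a 12 mm stem; 19 mm free between its underside and the dark steel sleeve (25 mm across) on the arm. Pulled straight up it draws the pin; it goes round with the arm
- boom: the swinging arm with the lens head, along its own -x. Origin on the swivel's axis at the plate's upper face. White bar 20 mm wide, 22 mm high (167 to 189 mm above the table), straight from the hub to a grey tilt joint, 46 mm wide, at 161 to 183 mm from the axis; then the lens head
- boom_mid (a point): point in the middle of the white bar, 140 mm from the swivel's axis and 178 mm above the table: a good place to push the arm round from the side.
- lens (a point): middle of the round lens, 250 mm from the swivel's axis and 178 mm above the table, in a white ring head 150 mm across and 28 mm high.
- tray: the tray of jigsaw pieces: fixed, open, light wooden frame 160 by 200 mm and 22 mm high, lined with grey felt, with loose-looking jigsaw pieces on it and a brown leather handle at its -x side. Origin under its centre. It lies beneath one of the two neighbouring stops of the lens, to the left or to the right of the arm.
- puzzle_box: the closed cardboard puzzle box, blue, 164 by 204 mm and 48 mm high, on the other side. Fixed. Origin under its centre.
- mug: white mug, 80 mm across and 88 mm high, beside the stand. Origin under its centre.
- glasses_case: brown spectacle case, 158 by 60 by 40 mm, lying beside the stand. Origin under its centre.
- candle: candle in an amber jar with a wooden lid, 72 mm across and 85 mm high, standing beneath the lens head's start place. Origin under its centre.
- remote: black remote control, 160 by 44 by 20 mm, out at the left of the table. Origin under its centre.
- piece_tin: round metal tin, 104 mm across and 44 mm high, out at the right of the table. Origin under its centre.
- coaster_stack: three stacked coasters, 94 mm across and 12 mm high, at the left of the table. Origin under its centre.

How it is judged:
By the outcome, as a careful person would: the job done as asked, in the order asked, and still so for the second after the job is handed in, with the robot touching nothing.
It also fails if it takes over 46 s, if anything falls off the work surface, if the arm or the gripper's body presses on something with over 40 N, if the wrist force passes 120 N, or if a joint passes its speed limit or range.

ROBOT

A 6-joint arm with a two-finger parallel gripper is mounted at the origin on the work surface. World frame = base frame: x ahead of the robot, y to its left, z up, the work surface at z = 0. Lengths are in m, angles in degrees, forces in N, time in s.
With the tool pointing down it reaches from about 0.4 to 0.925 m from the base axis. Payload 3.4 kg.
Tool frame: the origin (TCP) lies at the very end of the fingers, on their centre line; the grasp point (between the pads) lies robot.tcp_to_grasp behind it (robot.tcp_to_grasp is the distance from the TCP to the grasp point, in m); z points along the fingers, y is the line along which they close (so a half turn about z gives the same grasp; the last joint's range is limited). The gripper opens to 85 mm and grips with 20 to 120 N. Pads are 22 mm wide; open, the fingers measure 114 mm over their backs; the gripper's body (76 mm by 85 mm) begins 54 mm behind the grasp point. The pads swing forward as they close: fully open they stand 13 mm farther back than shut.
Start: joints at [-73.253, 17.578, 86.31, -0, 76.112, -4.211], TCP at [0.206, -0.537, 0.231] pointing down, gripper open.
Joint ranges: [-179.03, 179.03], [-60, 130.46], [8.19, 133.38], [-81.62, 261.62], [5.75, 156.47], [-153.77, 153.77]. Speed limits (degrees/s): [147.25, 147.25, 180, 180, 180, 180].

INTERFACE

Orientations are given as a 3x3 rotation matrix whose columns are the frame's x, y, z axes.
In Python, from station import robot gives the robot as it stands.
- The arm moves only by the tool step_hand, called after ">>>" as name(argument=value, ...), one argument or row to a line, values as JSON. Schema: {"type":"object","properties":{"segments":{"type":"array","items":{"type":"array","prefixItems":[{"type":"number"},{"type":"array","items":{"type":"number"},"minItems":3,"maxItems":3},{"type":"array","items":{"type":"number"},"minItems":3,"maxItems":3}],"minItems":3,"maxItems":3},"minItems":1,"maxItems":8},"only":{"type":"string"},"quiet":{"type":"boolean"},"lines":{"type":"string"}},"required":["segments"],"additionalProperties":false}. segments is a list of rows, 1 to 8 of them, each written [opening, [dx, dy, dz], [rx, ry, rz]]: the finger opening in m, then dx, dy, dz in cm, then a rotation vector rx, ry, rz in units of 2 degrees; each row is the pose to reach, as a shift and turn from the pose commanded when the call began, along the tool's axes at that moment; what a row does not reach only later rows make up. A row lasts 1/12 s, in which the tool goes at most 0.0417 m and 7.16 degrees, less where a joint would pass 70% of its speed; a pose out of reach is approached as far as the arm can. The fingers move at their own pace and stop on an object; the grip force is fixed at half the most. Time passes only in rows, so rows that do not move let the fingers close. The tool returns the time, the measured TCP pose, the force, the opening and the grip force at its end. only (a regular expression) keeps the lines of the reply that match it, lines (a string "A,B") keeps lines A to B, and quiet returns only ok. Input that does not fit is refused with a message, and nothing moves.
- robot.observe(): the state, without advancing time (a new reading comes with each control period).
- robot.snapshot(name): name is "side" or "top"; returns the picture (480x640x3 uint8, red, green, blue); there is no depth.
- robot.camera_info(name): a dict with "camera_matrix" (3x3 intrinsics, pixels), "rvec" (rotation vector, rad) and "tvec" (3), from world to camera coordinates, as OpenCV has them. Camera axes: x right, y down, z forward; pixel columns grow to the right and rows downward; lengths in m; the calibration is good to about 2 mm. A picture is of the moment at which its call begins. camera_info takes no time and is no camera call.
- robot.job_done(): hands the job in; it is judged then, once.
The state is a dict: "time": time; "qpos": joint angles; "joint_vel": joint speeds; "tau": joint torques, N m; "eef_pos": TCP position; "tcp_rot": TCP orientation; "contact_force": force on the tool from outside, world axes, zero at the start; "wrist_torque": the same for the moment, N m; "width": finger opening in m; "gripper_force": force on a finger pad.
Only numpy, scipy, OpenCV 4.12 (cv2) and the standard library are available. Lean on these libraries where they do the work, as an engineer would, in place of code of your own. Each camera call takes 0.05 s, during which the arm holds its last target. There are 200 camera calls.

## Working session

There is one attempt and no reset: what is moved stays moved. The work goes in short steps, Python scripts to look and compute and a tool call to move; the robot and the scene stay as the last step left them, time stands still between calls to the robot, and variables do not carry over. Pictures are saved under pics/ and viewed, at most 10 in all, crops included, and the job is handed in when it is done.

```bash
ls; mkdir -p pics; python3 - <<'E'
from station import robot
import cv2,numpy as np
for n in("side","top"):
    cv2.imwrite(f"pics/{n}0.png",robot.snapshot(n)[:,:,::-1]); print(n,robot.camera_info(n))
o=robot.observe(); print(o['time'],o['eef_pos'],o['tcp_rot'],o['width'],robot.tcp_to_grasp)
E
```

```text
pics
station.py
side {'camera_matrix': array([[490.23607179,   0.        , 317.94460413],
       [  0.        , 490.23607179, 243.51124168],
       [  0.        ,   0.        ,   1.        ]]), 'rvec': array([ 2.07993825, -0.04810344,  0.02575486]), 'tvec': array([-0.5583169 ,  0.14688061,  1.62096718])}
top {'camera_matrix': array([[583.53924104,   0.        , 319.3928088 ],
       [  0.        , 583.53924104, 245.27453252],
       [  0.        ,   0.        ,   1.        ]]), 'rvec': array([ 2.18703968, -2.15275008,  0.12251141]), 'tvec': array([-0.02371739,  0.54844532,  1.89340934])}
0.1 [ 0.20547652 -0.53636144  0.23050177] [[ 9.33838633e-01  3.57694212e-01 -5.08635606e-04]
 [ 3.57694543e-01 -9.33837010e-01  1.74707957e-03]
 [ 1.49937497e-04 -1.81342658e-03 -9.99998345e-01]] 0.08554785475369182 0.0187
```

View pics/top0.png

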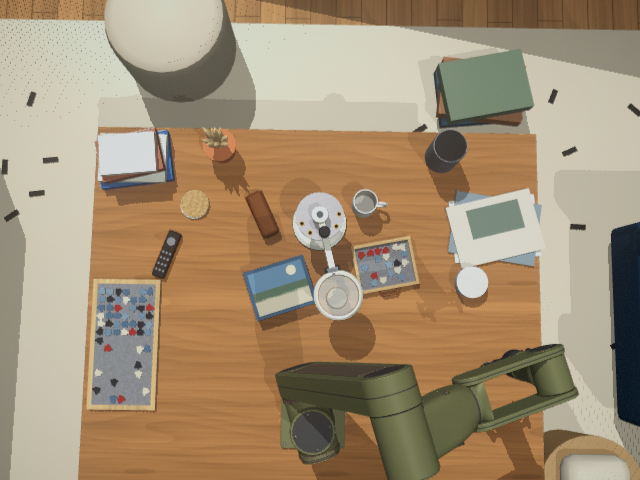

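View pics/side0.png

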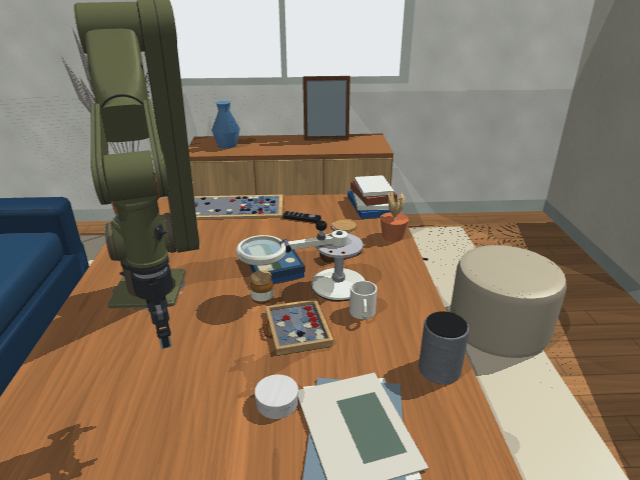

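The top view shows the stand at about (320,220), the knob at (325,232), the lens at (338,295) and the tray to the right at (386,265). The tray is on the -y side, so the swing is counter-clockwise (positive). Next I'll measure from both views.

```bash
cat > h.py <<'E'
import cv2,numpy as np
from station import robot
def cam(n):
    c=robot.camera_info(n);R=cv2.Rodrigues(np.array(c['rvec']))[0];return c['camera_matrix'],R,np.array(c['tvec'])
def ray(n,p):
    K,R,t=cam(n);d=R.T@np.linalg.inv(K)@np.array([*p,1.]);return -R.T@t,d/np.linalg.norm(d)
def plane(n,p,z):
    o,d=ray(n,p);return o+d*(z-o[2])/d[2]
def tri(ps,pt):
    (a,u),(b,v)=ray('side',ps),ray('top',pt)
    s=np.linalg.lstsq(np.c_[u,-v],b-a,rcond=None)[0];p,q=a+s[0]*u,b+s[1]*v
    return (p+q)/2,np.linalg.norm(p-q)
def proj(n,X):
    K,R,t=cam(n);return cv2.projectPoints(np.array([X],float),cv2.Rodrigues(R)[0],t,K,None)[0].ravel()
def blobs(im,m,amin=15):
    n,_,s,c=cv2.connectedComponentsWithStats(m.astype(np.uint8));return [(c[i].round(1),s[i].tolist()) for i in range(1,n) if s[i][4]>=amin]
E
python3 - <<'E'
from h import *
t=cv2.imread('pics/top0.png');s=cv2.imread('pics/side0.png')
for n,im,(x0,x1,y0,y1) in(('top',t,(285,385,185,285)),('side',s,(275,375,205,305))):
    c=im[y0:y1,x0:x1]
    print(n,'dark',[(b[0]+[x0,y0],b[1]) for b in blobs(c,c.max(2)<60)])
    h=cv2.cvtColor(c,cv2.COLOR_BGR2HSV)
    print('brass',[(b[0]+[x0,y0],b[1][4]) for b in blobs(c,(h[...,1]>90)&(h[...,2]>60),3)])
a=cv2.resize(t[185:285,285:385],(400,400),interpolation=cv2.INTER_CUBIC);b=cv2.resize(s[205:305,275:375],(400,400),interpolation=cv2.INTER_CUBIC)
cv2.imwrite('pics/c0.png',np.hstack([a,b]))
E
```

```text
top dark [(array([322.2, 234.2]), [34, 45, 10, 7, 16])]
brass [(array([332.8, 230.5]), 4752), (array([338.5, 213.5]), 10), (array([301.6, 223. ]), 12), (array([335.8, 225.8]), 14), (array([309. , 231.5]), 6), (array([310.7, 233.7]), 3), (array([375. , 251.5]), 86), (array([360.6, 254.5]), 37), (array([374.1, 275.3]), 36)]
side dark [(array([306.5, 219.4]), [8, 7, 43, 19, 306]), (array([320.3, 237. ]), [43, 29, 7, 6, 20]), (array([287.9, 248.5]), [11, 41, 5, 6, 28]), (array([326.1, 258.4]), [45, 48, 14, 10, 67]), (array([289.4, 271.7]), [0, 61, 30, 12, 165]), (array([334.5, 299.4]), [47, 92, 26, 4, 26])]
brass [(array([333.7, 230.7]), 3402), (array([301.7, 279. ]), 2223), (array([330.2, 251.6]), 5), (array([342.8, 252.6]), 5), (array([328.5, 256.8]), 4)]
```

View pics/c0.png

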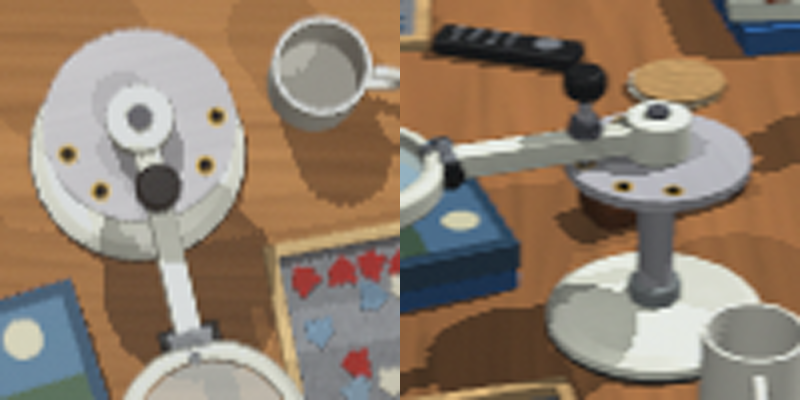

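The crop shows the knob at (158,187) top and (585,82) side, the hub cap at (139,117) and (657,110), and four visible brass holes at (216,116), (205,164), (100,190) and (68,154).

```bash
python3 - <<'E'
from h import *
T=lambda u,v:((u+.5)/4-.5+285,(v+.5)/4-.5+185)
S=lambda u,v:((u-400+.5)/4-.5+275,(v+.5)/4-.5+205)
np.set_printoptions(precision=4,suppress=True)
k=tri(S(585,82),T(158,187));h=tri(S(657,110),T(139,117));print('knob',k,'hub',h)
hub=plane('top',T(139,117),.203);kn=plane('top',T(158,187),.238);print(hub,kn,np.linalg.norm((kn-hub)[:2]))
t=cv2.imread('pics/top0.png')
hs=cv2.cvtColor(t,cv2.COLOR_BGR2HSV)
lens=plane('top',(338,295.5),.19);print('lens',lens,np.linalg.norm((lens-hub)[:2]))
ang=lambda p:np.degrees(np.arctan2(*(p-hub)[1::-1]))%360
print('arm ang knob',ang(kn),'lens',ang(lens))
for u in((216,116),(205,164),(100,190),(68,154)):
    p=plane('top',T(*u),.16);print(p,np.linalg.norm((p-hub)[:2]),ang(p))
print('mug',plane('top',(365,202),.088),'tray',plane('top',(386,265),.02),ang(plane('top',(386,265),.02)))
o=robot.observe();print(o['eef_pos'])
E
```

```text
knob (array([ 0.5678, -0.0272,  0.2329]), np.float64(0.001432887051329355)) hub (array([ 0.6251, -0.0125,  0.1994]), np.float64(0.0015584771849991824))
[ 0.6253 -0.0125  0.203 ] [ 0.5678 -0.0271  0.238 ] 0.0593198838956436
lens [ 0.3815 -0.0721  0.19  ] 0.25105095806878314
arm ang knob 194.253234486767 lens 193.72612577996358
[ 0.634  -0.0722  0.16  ] 0.06026980826892142 278.305433903585
[ 0.5965 -0.0641  0.16  ] 0.05911602639237155 240.8108248217087
[0.575  0.0164 0.16  ] 0.058047754866690976 150.13719459381
[0.6025 0.0415 0.16  ] 0.05863834219701535 112.874747226577
mug [ 0.685  -0.1594  0.088 ] tray [ 0.4878 -0.236   0.02  ] 238.39247033401583
[ 0.2055 -0.5364  0.2305]
```

```bash
cat >> h.py <<'E'
HUB=np.array([.6252,-.0125]);A0=194.0
def polar(r,deg,z):
    a=np.radians(deg);return np.array([HUB[0]+r*np.cos(a),HUB[1]+r*np.sin(a),z])
def rel(p,yaw):
    "shift and rz in tool axes to TCP p with tool y at world angle yaw, tool z down"
    from scipy.spatial.transform import Rotation as Ro
    o=robot.observe();R=np.array(o['tcp_rot']);a=np.radians(yaw)
    y=np.array([np.cos(a),np.sin(a),0]);z=np.array([0,0,-1.]);W=np.c_[np.cross(y,z),y,z]
    return (R.T@(np.array(p)-o['eef_pos'])).round(4),np.degrees(Ro.from_matrix(R.T@W).as_rotvec()).round(2)
E
python3 - <<'E'
from h import *
print(polar(.06,A0,.31),rel(polar(.06,A0,.31),284))
E
```

```text
[ 0.56698226 -0.02701531  0.31      ] (array([ 0.5198, -0.3465, -0.0788]), array([-0.1 , -0.  ,  6.96]))
```
Move 8 rows: 0.3 of it: to (0.26,-0.175,-0.08), rz 7. Max per row 0.0417 total. Just give the targets: row target far; tool moves at most. "what a row does not reach only later rows make up". So 8 rows with (0.28,-0.187,-0.079,0,0,7) all the same works? Give progressive, ok: repeating the same target is fine but speed is abrupt. Fine.

Units first: shifts go in cm and turns go in units of 2 degrees. So -0.079 m is -7.9, 0.22 m is 22, 7 degrees is 3.5.

>>> step_hand(
  segments=[
    [0.085, [1, -0.7, -3], [0, 0, 0.5]],
    [0.085, [4, -2.7, -5], [0, 0, 1]],
    [0.085, [7, -4.7, -7], [0, 0, 1.5]],
    [0.085, [10, -6.7, -7.9], [0, 0, 2]],
    [0.085, [13, -8.7, -7.9], [0, 0, 2.5]],
    [0.085, [16, -10.7, -7.9], [0, 0, 3]],
    [0.085, [19, -12.7, -7.9], [0, 0, 3.5]],
    [0.085, [22, -14.7, -7.9], [0, 0, 3.5]],
  ],
)

```text
time: 0.77
eef_pos: [0.3589, -0.3192, 0.3101]
tcp_rot: [[0.971, 0.24, -0.0], [0.24, -0.971, 0.0], [-0.0, -0.0, -1.0]]
contact_force: [0.4, 0.0, 0.4]
width: 0.0846
gripper_force: 0.0
```

```bash
python3 -c "
from h import *
print(rel(polar(.06,A0,.31),284))"
```

```text
(array([ 2.721e-01, -2.337e-01,  2.000e-04]), array([-0.02,  0.01, -0.11]))
```

>>> step_hand(
  segments=[
    [0.085, [3, -2.6, 0], [0, 0, 0]],
    [0.085, [6, -5.1, 0], [0, 0, 0]],
    [0.085, [9, -7.7, 0], [0, 0, 0]],
    [0.085, [12, -10.3, 0], [0, 0, 0]],
    [0.085, [15, -12.9, 0], [0, 0, 0]],
    [0.085, [18, -15.5, 0], [0, 0, 0]],
    [0.085, [21, -18, 0], [0, 0, 0]],
    [0.085, [23.5, -20.2, 0], [0, 0, 0]],
  ],
)

```text
time: 1.43
eef_pos: [0.5388, -0.0658, 0.3099]
tcp_rot: [[0.97, 0.242, -0.0], [0.242, -0.97, 0.001], [-0.0, -0.001, -1.0]]
contact_force: [0.8, -0.3, -0.9]
width: 0.0851
gripper_force: 0.0
```

```bash
python3 -c "
from h import *
print(rel(polar(.06,A0,.213),284))"
```

```text
(array([ 0.0367, -0.0308,  0.0969]), array([-0.04,  0.01,  0.02]))
```

>>> step_hand(
  segments=[
    [0.085, [2, -1.7, 0], [0, 0, 0]],
    [0.085, [3.67, -3.08, 0.5], [0, 0, 0]],
    [0.085, [3.67, -3.08, 2.5], [0, 0, 0]],
    [0.085, [3.67, -3.08, 4.5], [0, 0, 0]],
    [0.085, [3.67, -3.08, 6.5], [0, 0, 0]],
    [0.085, [3.67, -3.08, 8], [0, 0, 0]],
    [0.085, [3.67, -3.08, 9.2], [0, 0, 0]],
    [0.085, [3.67, -3.08, 9.7], [0, 0, 0]],
  ],
)

```text
time: 2.1
eef_pos: [0.5643, -0.0292, 0.2107]
tcp_rot: [[0.97, 0.241, -0.005], [0.241, -0.97, 0.001], [-0.005, -0.002, -1.0]]
contact_force: [-0.2, 0.9, -0.0]
width: 0.0849
gripper_force: 0.0
```

```bash
python3 -c "
from h import *
print(rel(polar(.06,A0,.213),284))
t=robot.snapshot('top')[...,::-1][165:265,270:370];s=robot.snapshot('side')[...,::-1][165:265,270:370]
cv2.imwrite('pics/g.png',np.hstack([cv2.resize(i,(400,400),interpolation=2) for i in (t,s)]))"
```

```text
(array([ 0.0031, -0.0015, -0.0023]), array([-0.1 ,  0.26, -0.03]))
```

View pics/g.png

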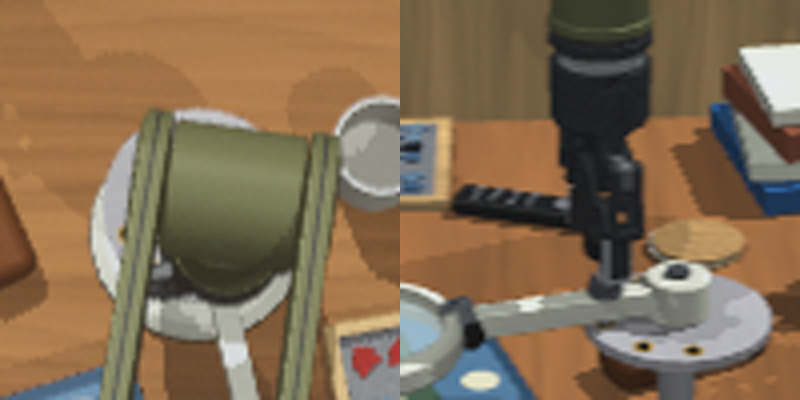

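The fingers straddle the knob, which they hide at about (605,240) in the side crop, and they sit clear above the sleeve. Next I'll settle and close.

>>> step_hand(
  segments=[
    [0.085, [0, 0, 0], [0, 0, 0]],
  ],
)

```text
time: 2.28
eef_pos: [0.5663, -0.0296, 0.2136]
tcp_rot: [[0.97, 0.241, 0.0], [0.241, -0.97, -0.0], [0.0, 0.0, -1.0]]
contact_force: [-0.0, -0.3, 0.4]
width: 0.0849
gripper_force: 0.0
```

```bash
python3 -c "
from h import *
print(rel(polar(.06,A0,.213),284))"
```

```text
(array([ 0.0013, -0.0023,  0.0006]), array([ 0.  , -0.01, -0.04]))
```

In the tool's units: -0.0023 m is -0.23, 0.001 m is 0.1.

>>> step_hand(
  segments=[
    [0.085, [0.1, -0.23, 0], [0, 0, 0]],
    [0.03, [0.1, -0.23, 0], [0, 0, 0]],
    [0.02, [0.1, -0.23, 0], [0, 0, 0]],
    [0.02, [0.1, -0.23, 0], [0, 0, 0]],
    [0.02, [0.1, -0.23, 0], [0, 0, 0]],
    [0.02, [0.1, -0.23, 0], [0, 0, 0]],
    [0.02, [0.1, -0.23, 0], [0, 0, 0]],
    [0.02, [0.1, -0.23, 0], [0, 0, 0]],
  ],
)

```text
time: 2.95
eef_pos: [0.5665, -0.0267, 0.2141]
tcp_rot: [[0.97, 0.241, 0.001], [0.241, -0.97, 0.001], [0.001, -0.0, -1.0]]
contact_force: [-2.1, 1.2, 5.5]
width: 0.0321
gripper_force: 59.4
```

```bash
python3 -c "
from h import *
print(rel(polar(.06,A0,.213),284))"
```

```text
(array([0.0004, 0.0004, 0.0011]), array([-0.02, -0.05, -0.03]))
```

>>> step_hand(
  segments=[
    [0.02, [0, 0, -0.2], [0, 0, 0]],
    [0.02, [0, 0, -0.4], [0, 0, 0]],
    [0.02, [0, 0, -0.6], [0, 0, 0]],
    [0.02, [0, 0, -0.8], [0, 0, 0]],
    [0.02, [0, 0, -1], [0, 0, 0]],
    [0.02, [0, 0, -1.2], [0, 0, 0]],
    [0.02, [0, 0, -1.4], [0, 0, 0]],
    [0.02, [0, 0, -1.6], [0, 0, 0]],
  ],
)

```text
time: 3.62
eef_pos: [0.5663, -0.0267, 0.2278]
tcp_rot: [[0.97, 0.241, -0.002], [0.241, -0.97, 0.001], [-0.002, -0.001, -1.0]]
contact_force: [4.9, 2.2, -16.4]
width: 0.0328
gripper_force: 60.9
```

>>> step_hand(
  segments=[
    [0.02, [0, 0, 0], [0, 0, 0]],
  ],
)

```text
time: 3.7
eef_pos: [0.5663, -0.0267, 0.228]
tcp_rot: [[0.97, 0.241, -0.002], [0.241, -0.97, 0.001], [-0.001, -0.001, -1.0]]
contact_force: [5.4, 1.8, -17.9]
width: 0.0322
gripper_force: 60.9
```

```bash
python3 -c "
from h import *
print(rel(polar(.06,A0,.230),284))"
```

```text
(array([ 0.0006,  0.0004, -0.002 ]), array([-0.07,  0.08, -0.04]))
```

>>> step_hand(
  segments=[
    [0.02, [0, 0.1, -0.1], [0, 0, -0.5]],
    [0.02, [0, 0.21, -0.1], [0, 0, -1]],
    [0.02, [0.01, 0.37, -0.1], [0, 0, -1.75]],
    [0.02, [0.02, 0.52, -0.1], [0, 0, -2.5]],
    [0.02, [0.04, 0.68, -0.1], [0, 0, -3.25]],
    [0.02, [0.06, 0.84, -0.1], [0, 0, -4]],
    [0.02, [0.08, 0.99, -0.1], [0, 0, -4.75]],
    [0.02, [0.11, 1.14, -0.1], [0, 0, -5.5]],
  ],
)

```text
time: 4.37
eef_pos: [0.57, -0.0376, 0.2284]
tcp_rot: [[0.906, 0.422, -0.002], [0.422, -0.906, 0.001], [-0.001, -0.002, -1.0]]
contact_force: [5.8, 2.6, -17.0]
width: 0.0322
gripper_force: 61.0
```

```bash
python3 -c "
from h import *
o=robot.observe();print(o['wrist_torque'])
print(rel(polar(.06,A0+11,.230),295),rel(polar(.06,A0+22,.230),306))"
```

```text
[ 0.27227847 -0.89740622 -0.26853861]
(array([ 0.0006,  0.0006, -0.0016]), array([-0.11,  0.08, -0.01])) (array([ 0.0017,  0.012 , -0.0016]), array([ -0.11,   0.07, -11.01]))
```

In the tool's units: 0.0114 m is 1.14, 0.0109 m is 1.09, -6 degrees is -3.

>>> step_hand(
  segments=[
    [0.02, [0.05, 0.16, 0], [0, 0, -0.75]],
    [0.02, [0.06, 0.31, 0], [0, 0, -1.5]],
    [0.02, [0.07, 0.47, 0], [0, 0, -2.25]],
    [0.02, [0.08, 0.63, 0], [0, 0, -3]],
    [0.02, [0.1, 0.78, 0], [0, 0, -3.75]],
    [0.02, [0.12, 0.94, 0], [0, 0, -4.5]],
    [0.02, [0.15, 1.09, 0], [0, 0, -5.25]],
    [0.02, [0.16, 1.14, 0], [0, 0, -5.5]],
  ],
)

```text
time: 5.03
eef_pos: [0.5761, -0.048, 0.2284]
tcp_rot: [[0.809, 0.587, -0.003], [0.587, -0.809, -0.0], [-0.002, -0.002, -1.0]]
contact_force: [5.0, 1.1, -17.0]
width: 0.0327
gripper_force: 61.1
```

```bash
python3 -c "
from h import *
print(rel(polar(.06,A0+22,.230),306))"
```

```text
(array([ 0.0006,  0.0002, -0.0016]), array([-0.09,  0.13, -0.03]))
```

In the tool's units: 0.0084 m is 0.84, 0.0063 m is 0.63, -8 degrees is -4.

>>> step_hand(
  segments=[
    [0.02, [0.03, 0.16, 0], [0, 0, -0.75]],
    [0.02, [0.04, 0.31, 0], [0, 0, -1.5]],
    [0.02, [0.06, 0.47, 0], [0, 0, -2.25]],
    [0.02, [0.07, 0.63, 0], [0, 0, -3]],
    [0.02, [0.1, 0.84, 0], [0, 0, -4]],
    [0.02, [0.1, 0.84, 0.1], [0, 0, -4]],
    [0.02, [0.1, 0.84, 0.2], [0, 0, -4]],
    [0.02, [0.1, 0.84, 0.3], [0, 0, -4]],
  ],
)

```text
time: 5.7
eef_pos: [0.5816, -0.0545, 0.2263]
tcp_rot: [[0.721, 0.693, -0.002], [0.693, -0.721, -0.001], [-0.002, -0.001, -1.0]]
contact_force: [2.8, -3.0, -15.6]
width: 0.0322
gripper_force: 61.2
```

>>> step_hand(
  segments=[
    [0.02, [0, 0, 0], [0, 0, 0]],
  ],
)

```text
time: 5.78
eef_pos: [0.5817, -0.0545, 0.2265]
tcp_rot: [[0.72, 0.694, -0.002], [0.694, -0.72, -0.001], [-0.002, -0.0, -1.0]]
contact_force: [3.3, -4.0, -16.5]
width: 0.0322
gripper_force: 61.2
```

```bash
python3 -c "
from h import *
print(rel(polar(.06,A0+30,.2265),314))"
```

```text
(array([0.0005, 0.    , 0.    ]), array([-0.02,  0.12, -0.09]))
```

In the tool's units: 0.001 m is 0.1.

>>> step_hand(
  segments=[
    [0.02, [0, 0, 0.1], [0, 0, 0]],
    [0.02, [0, 0, 0.1], [0, 0, 0]],
    [0.085, [0, 0, 0.1], [0, 0, 0]],
    [0.085, [0, 0, 0.1], [0, 0, 0]],
    [0.085, [0, 0, 0.1], [0, 0, 0]],
    [0.085, [0, 0, 0.1], [0, 0, 0]],
    [0.085, [0, 0, 0.1], [0, 0, 0]],
  ],
)

```text
time: 6.37
eef_pos: [0.5828, -0.0534, 0.2279]
tcp_rot: [[0.72, 0.694, 0.003], [0.694, -0.72, -0.0], [0.002, 0.002, -1.0]]
contact_force: [0.2, -0.1, 0.8]
width: 0.0849
gripper_force: 0.0
```

In the tool's units: -0.08 m is -8, -0.075 m is -7.5.

>>> step_hand(
  segments=[
    [0.085, [0, 0, -1], [0, 0, 0]],
    [0.085, [0, 0, -3], [0, 0, 0]],
    [0.085, [0, 0, -6], [0, 0, 0]],
    [0.085, [0, 0, -7.5], [0, 0, 0]],
    [0.0, [-2, -1, -7.5], [0, 0, 0]],
    [0.0, [-5, -2.5, -7.5], [0, 0, 0]],
    [0.0, [-8, -4, -7.5], [0, 0, 0]],
    [0.0, [-8, -4, -7.5], [0, 0, 0]],
  ],
)

```text
time: 7.03
eef_pos: [0.4908, -0.0809, 0.3021]
tcp_rot: [[0.721, 0.693, -0.005], [0.693, -0.721, -0.001], [-0.004, -0.003, -1.0]]
contact_force: [-1.0, 0.6, -0.1]
width: 0.0379
gripper_force: 0.0
```

```bash
python3 -c "
from h import *
p=polar(.14,A0+30,.173);a=np.radians(A0+30+90);p[:2]-=.04*np.array([np.cos(a),np.sin(a)])
print(p,rel(p,314))
t=robot.snapshot('top')[...,::-1][180:330,280:430];s=robot.snapshot('side')[...,::-1][190:290,240:340]
cv2.imwrite('pics/p.png',np.hstack([cv2.resize(i,(400,400),interpolation=2) for i in (t,s)]))"
```

```text
[ 0.49670609 -0.08097858  0.173     ] (array([0.0047, 0.0044, 0.1291]), array([-0.15,  0.21, -0.11]))
```

View pics/p.png

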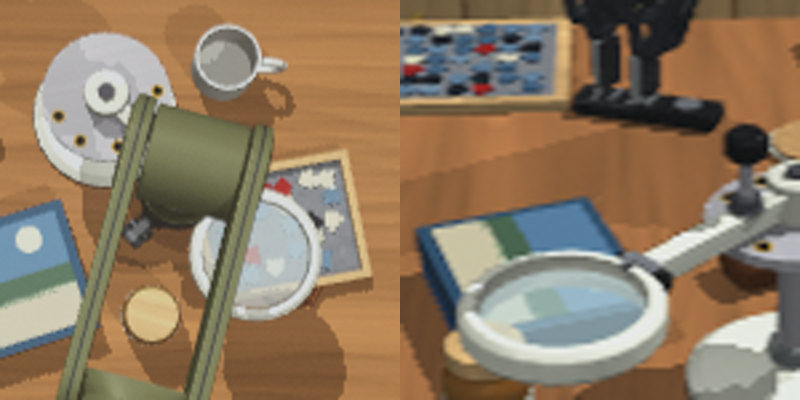

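The arm has turned about 30°, with the lens now at (257,255) in the top crop, partly over the tray. The knob is still raised with its stem visible at (745,175), so the pin is riding on the plate. Next I'll go down beside the bar.

```bash
python3 -c "
from h import *
p=plane('top',(376.2,275.4),.19);print('arm angle',np.degrees(np.arctan2(*(p[:2]-HUB)[::-1]))%360)"
```

```text
arm angle 223.6786386172945
```

>>> step_hand(
  segments=[
    [0.0, [0.1, 0.2, 0], [0, 0, 0]],
    [0.0, [0.1, 0.2, 2], [0, 0, 0]],
    [0.0, [0.1, 0.2, 4], [0, 0, 0]],
    [0.0, [0.1, 0.2, 6], [0, 0, 0]],
    [0.0, [0.1, 0.2, 8], [0, 0, 0]],
    [0.0, [0.1, 0.2, 10], [0, 0, 0]],
    [0.0, [0.1, 0.2, 12], [0, 0, 0]],
    [0.0, [0.1, 0.2, 12.9], [0, 0, 0]],
  ],
)

```text
time: 7.8
eef_pos: [0.4993, -0.0807, 0.1698]
tcp_rot: [[0.719, 0.695, -0.003], [0.695, -0.719, 0.001], [-0.002, -0.003, -1.0]]
contact_force: [-1.2, 0.2, 0.0]
width: -0.0002
gripper_force: 0.0
```

>>> step_hand(
  segments=[
    [0, [0, 0, 0], [0, 0, 0]],
  ],
)

```text
time: 7.88
eef_pos: [0.4987, -0.0806, 0.1701]
tcp_rot: [[0.719, 0.695, -0.004], [0.695, -0.719, 0.001], [-0.002, -0.004, -1.0]]
contact_force: [-1.1, 0.8, 0.1]
width: 0.0001
gripper_force: 0.0
```

```bash
python3 -c "
from h import *
p=polar(.14,A0+30,.173);a=np.radians(A0+30+90);p[:2]-=.04*np.array([np.cos(a),np.sin(a)])
print(p,rel(p,314))"
```

```text
[ 0.49670609 -0.08097858  0.173     ] (array([-0.0017, -0.0011, -0.0029]), array([-0.23,  0.13, -0.01]))
```

In the tool's units: -0.003 m is -0.3, 0.003 m is 0.3.

>>> step_hand(
  segments=[
    [0, [-0.1, 0.3, -0.3], [0, 0, 0]],
    [0, [-0.1, 0.6, -0.3], [0, 0, 0]],
    [0, [-0.1, 0.8, -0.3], [0, 0, 0]],
    [0, [-0.1, 1, -0.3], [0, 0, 0]],
    [0, [-0.1, 1.2, -0.3], [0, 0, 0]],
    [0, [-0.1, 1.4, -0.3], [0, 0, 0]],
    [0, [-0.1, 1.6, -0.3], [0, 0, 0]],
    [0, [-0.1, 1.8, -0.3], [0, 0, 0]],
  ],
)

```text
time: 8.55
eef_pos: [0.5103, -0.0946, 0.1754]
tcp_rot: [[0.72, 0.694, -0.001], [0.694, -0.72, 0.001], [-0.0, -0.001, -1.0]]
contact_force: [-2.4, 1.9, 2.0]
width: 0.0001
gripper_force: 2.2
```

```bash
python3 -c "
from h import *
print(rel(polar(.14,A0+30,.173),314))"
```

```text
(array([-0.0003,  0.0208,  0.0024]), array([-0.06,  0.01, -0.05]))
```

>>> step_hand(
  segments=[
    [0, [-0.03, 0.24, 0], [0, 0, -0.5]],
    [0, [-0.06, 0.49, 0], [0, 0, -1]],
    [0, [-0.09, 0.74, 0], [0, 0, -1.5]],
    [0, [-0.11, 0.98, 0], [0, 0, -2]],
    [0, [-0.13, 1.23, 0], [0, 0, -2.5]],
    [0, [-0.14, 1.48, 0], [0, 0, -3]],
    [0, [-0.15, 1.72, 0], [0, 0, -3.5]],
    [0, [-0.15, 1.97, 0], [0, 0, -4]],
  ],
)

```text
time: 9.22
eef_pos: [0.5234, -0.1105, 0.1752]
tcp_rot: [[0.615, 0.789, -0.0], [0.789, -0.615, -0.0], [-0.0, -0.0, -1.0]]
contact_force: [-2.1, 0.1, -0.4]
width: -0.0001
gripper_force: 1.0
```

```bash
python3 -c "
from h import *
print(rel(polar(.14,A0+38,.175),322))
t=robot.snapshot('top')[...,::-1][180:330,280:430];s=robot.snapshot('side')[...,::-1][190:290,240:340]
cv2.imwrite('pics/q.png',np.hstack([cv2.resize(i,(400,400),interpolation=2) for i in (t,s)]))"
```

```text
(array([-0.0002,  0.0199,  0.0002]), array([-0.01,  0.02,  0.06]))
```

View pics/q.png

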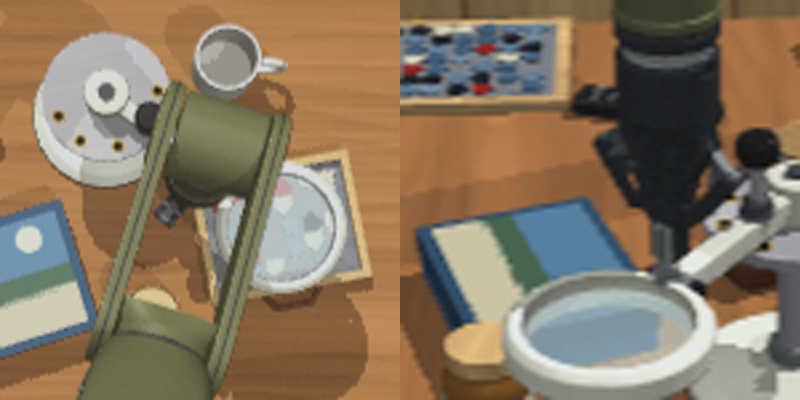

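The lens is at (283,228) in the top crop, nearly over the tray, and the knob is still raised at (757,150). I'll keep going in small pushes.

>>> step_hand(
  segments=[
    [0, [-0.03, 0.18, 0], [0, 0, -0.375]],
    [0, [-0.05, 0.37, 0], [0, 0, -0.75]],
    [0, [-0.07, 0.55, 0], [0, 0, -1.125]],
    [0, [-0.09, 0.74, 0], [0, 0, -1.5]],
  ],
)

```text
time: 9.65
eef_pos: [0.5289, -0.1153, 0.1754]
tcp_rot: [[0.573, 0.82, 0.0], [0.82, -0.573, 0.0], [0.0, 0.0, -1.0]]
contact_force: [-0.9, 0.7, 0.6]
width: 0.0002
gripper_force: 0.7
```

```bash
python3 -c "
from h import *
print(rel(polar(.14,A0+41,.175),325))"
```

```text
(array([-0.0005,  0.0199,  0.0004]), array([ 0.01, -0.01,  0.04]))
```

In the tool's units: 0.0037 m is 0.37, 0.0018 m is 0.18, -1.5 degrees is -0.75.

>>> step_hand(
  segments=[
    [0, [-0.03, 0.18, 0], [0, 0, -0.375]],
    [0, [-0.05, 0.37, 0], [0, 0, -0.75]],
  ],
)

```text
time: 9.82
eef_pos: [0.5318, -0.118, 0.1754]
tcp_rot: [[0.551, 0.834, 0.0], [0.834, -0.551, -0.0], [0.0, 0.0, -1.0]]
contact_force: [-0.6, 0.3, -0.8]
width: -0.0003
gripper_force: 0.5
```

```bash
python3 -c "
from h import *
print(rel(polar(.14,A0+42.5,.175),326.5))"
```

```text
(array([-0.0004,  0.0197,  0.0004]), array([ 0.03, -0.01,  0.04]))
```

>>> step_hand(
  segments=[
    [0, [-0.02, 0.18, 0], [0, 0, -0.375]],
    [0, [-0.05, 0.37, 0], [0, 0, -0.75]],
  ],
)

```text
time: 9.98
eef_pos: [0.5345, -0.1205, 0.1754]
tcp_rot: [[0.529, 0.848, 0.0], [0.848, -0.529, -0.0], [0.0, 0.0, -1.0]]
contact_force: [-0.8, 0.8, 0.7]
width: 0.0004
gripper_force: 0.5
```

```bash
python3 -c "
from h import *
print(rel(polar(.14,A0+44,.175),328))"
```

```text
(array([-0.0004,  0.0197,  0.0004]), array([ 0.01, -0.01,  0.03]))
```

In the tool's units: 0.0018 m is 0.18, -0.0002 m is -0.02, -0.75 degrees is -0.375.

>>> step_hand(
  segments=[
    [0, [-0.02, 0.18, 0], [0, 0, -0.375]],
  ],
)

```text
time: 10.07
eef_pos: [0.5358, -0.1217, 0.1753]
tcp_rot: [[0.518, 0.855, 0.0], [0.855, -0.518, -0.0], [-0.0, 0.0, -1.0]]
contact_force: [-0.3, 0.4, 0.7]
width: 0.0001
gripper_force: 0.5
```

```bash
python3 -c "
from h import *
print(rel(polar(.14,A0+44.75,.175),328.75))
t=robot.snapshot('top')[...,::-1][180:330,280:430];s=robot.snapshot('side')[...,::-1][190:290,240:340]
cv2.imwrite('pics/r.png',np.hstack([cv2.resize(i,(400,400),interpolation=2) for i in (t,s)]))"
```

```text
(array([-0.0003,  0.0198,  0.0004]), array([0.01, 0.  , 0.03]))
```

View pics/r.png

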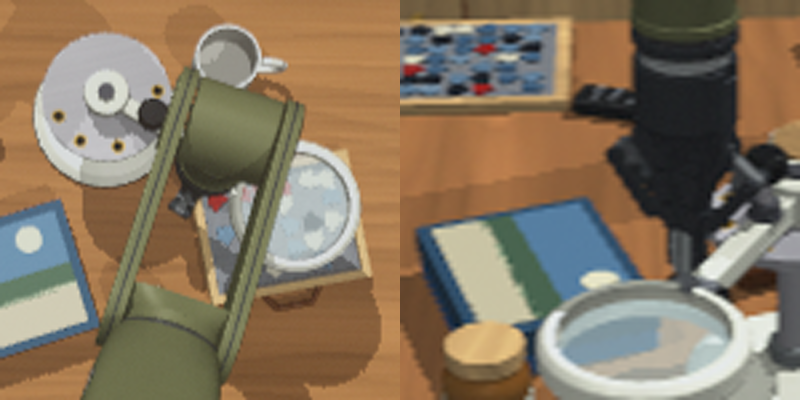

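The lens is at (297,205) in the top crop. In the side view the knob at (770,160) looks closer to the sleeve at (765,205), so it may already have dropped. I'll measure that.

```bash
python3 -c "
from h import *
t=robot.snapshot('top')[...,::-1];s=robot.snapshot('side')[...,::-1]
p=plane('top',(391.1,256.4),.19);print('lens ang',np.degrees(np.arctan2(*(p[:2]-HUB)[::-1]))%360,np.linalg.norm(p[:2]-HUB))
for a in(238,240,241):print(a,'home px',proj('side',polar(.06,a,.232)),'up',proj('side',polar(.06,a,.244)))
c=s[215:255,420-100:460-100]
cv2.imwrite('pics/k.png',cv2.resize(s[210:270,400-90:490-90],(720,480),interpolation=2))
"
```

```text
lens ang 240.4350622131551 0.2509294154849676
238 home px [330.21717488 230.63435797] up [330.25899321 227.08858426]
240 home px [330.836852  230.7874065] up [330.88116505 227.24013907]
241 home px [331.15101961 230.86023755] up [331.19659773 227.31225902]
```

View pics/k.png

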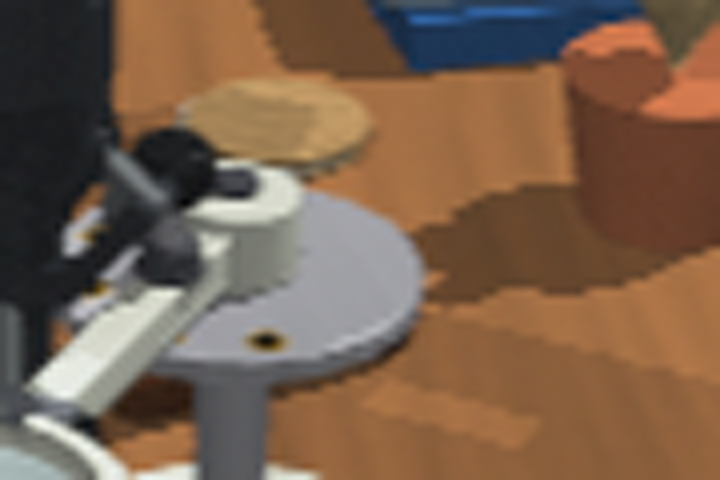

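The knob centre at crop (176,168) is pixel (331.5,230.6), which matches "home" (230.8) rather than "up" (227.3). The lens is at 240.4°, on the hole I measured at 240.8°. I'll back off, rise and verify with an unobstructed view.

>>> step_hand(
  segments=[
    [0, [0, -1, 0], [0, 0, 0]],
    [0, [0, -2.5, 0], [0, 0, 0]],
    [0, [0, -3.5, 0], [0, 0, 0]],
    [0, [0, -3.5, -3], [0, 0, 0]],
    [0, [0, -3.5, -6], [0, 0, 0]],
    [0, [0, -3.5, -9], [0, 0, 0]],
    [0, [0, -3.5, -12], [0, 0, 0]],
    [0, [0, -3.5, -14], [0, 0, 0]],
  ],
)

```text
time: 10.93
eef_pos: [0.5058, -0.1031, 0.3185]
tcp_rot: [[0.519, 0.855, 0.004], [0.855, -0.519, -0.001], [0.001, 0.004, -1.0]]
contact_force: [0.7, -0.7, 0.8]
width: -0.0
gripper_force: 0.0
```

>>> step_hand(
  segments=[
    [0, [-3, -2, 0], [0, 0, 0]],
    [0, [-5, -5, 0], [0, 0, 0]],
    [0, [-6, -8, 0], [0, 0, 0]],
    [0, [-6, -12, 0], [0, 0, 0]],
    [0, [-6, -15, 0], [0, 0, 0]],
    [0, [-6, -15, 0], [0, 0, 0]],
  ],
)

```text
time: 11.43
eef_pos: [0.3396, -0.0735, 0.3147]
tcp_rot: [[0.519, 0.855, -0.004], [0.855, -0.519, 0.002], [-0.0, -0.004, -1.0]]
contact_force: [-0.4, 0.9, -1.0]
width: 0.0002
gripper_force: 0.0
```

```bash
python3 -c "
from h import *
t=robot.snapshot('top')[...,::-1];s=robot.snapshot('side')[...,::-1]
cv2.imwrite('pics/v.png',np.hstack([cv2.resize(t[190:290,295:395],(400,400),interpolation=2),cv2.resize(s[205:280,290:365],(400,400),interpolation=2)]))"
```

```text
(no output)
```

View pics/v.png

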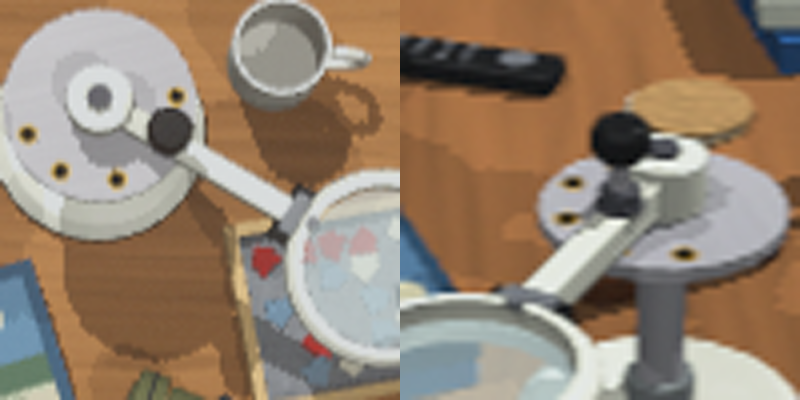

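```bash
python3 -c "
from h import *
k,e=tri((331.0,230.7),(337.1,222.1));print(k,e,np.degrees(np.arctan2(*(k[:2]-HUB)[::-1]))%360)
p=plane('top',(295+117.5/4-.5,190+180.5/4-.5),.16);print('mid hole',np.degrees(np.arctan2(*(p[:2]-HUB)[::-1]))%360)
p=polar(.14,238.75,.175);a=np.radians(328.75);p[:2]-=.035*np.array([np.cos(a),np.sin(a)])
print(rel(p,328.75))"
```

```text
[ 0.59621763 -0.06515805  0.23273754] 0.0011747716757171693 241.17213276754245
mid hole 194.74438301678376
(array([0.0596, 0.1714, 0.1409]), array([ 0.1 , -0.02, -0.  ]))
```

The knob is at z = 0.2327, against 0.2329 at the start, and the arm is at 241°, on the hole measured at 240.8°. The pin is home, so I'm handing in.

```bash
python3 -c "
from station import robot
print(robot.job_done())"
```

```text
the job is handed in; nothing more can be done
None
```

The magnifier has been turned one stop towards the tray, so its lens is over the jigsaw pieces; by the camera measurements its pin has snapped home in the next hole (I did not push-test the lock), the gripper is clear and the job is handed in.

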